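# Drop a coin tube through the spring flap of the stall's takings box

### The job

The tube of coins lying on the sill of the grey steel takings box has to go inside. Push the sprung flap open with one finger and, while that finger holds it open, push the tube off the sill with the other finger so that it drops into the box; then draw back and let the flap spring shut. Only push: do not pinch or lift the tube, and leave the stone ball on the box and the other things around it where they are.

Things in the scene. Friction and masses are not known exactly. Their poses are not given: they have to be found in the camera images.
- takings_box: Fixed grey steel drop box, 210 mm wide, sheet 3 mm. Origin on the table under the middle of the lip; x level, in through the flap, y left along the lip, z up (yaw up to 15 deg). Front wall at x=-85 mm; flat sill 90 mm high from there to the lip (x=0); flap slopes up to its hinge at x=70; top deck 140 mm high from x=73 to the back at 150. Hollow, under the sill too; floor at 7 mm.
- lip (a point): Middle of the lip, the straight rear edge of the sill, on the sill's top surface, 90 mm above the table; axes as the box. The opening begins here: 170 mm wide (y -85 to +85 mm; fixed 18 mm frame strips beside it lie in the flap's slope), 70 mm deep seen from above. Nothing is under the sill plate.
- flap_hinge (a point): Middle of the flap's hinge line (along the box's y): the flap's upper, far edge, 70 mm beyond the lip and 49 mm above it. The fixed top deck begins just behind. Flap: bare steel plate 170 mm wide, 84 mm from hinge to lower edge; shut, its lower edge is at the lip and it slopes up at 36 degrees. A tube pushed against the shut flap jams, and the flap traps a tube half over the lip.
- flap (a joint): Flap angle, rad: 0 shut, grows as it is pushed in, stop 1.05. Its lower edge swings down and away from the robot; at 0.95 it hangs plumb. A spring shuts it when let go; a finger just above sill height needs about 3 N to start it, 6 N at 0.5 rad. At sill height the gap from lip to flap is about 23 mm at 0.2 rad, 32 at 0.3, 44 at 0.45, 52 at 0.6.
- coin_tube: Square coin tube, clear plastic full of brass coins, white cap on one end, lying on the sill: 24 mm (its x) by 50 mm (its y, along) by 24 mm high, about 0.11 kg. Lies roughly along the lip, up to 15 degrees askew, its middle 42 to 52 mm in front of the lip and within 45 mm of its mid-width. Origin in the middle of its underside.
- tube_center (a point): Centre of the coin tube, 12 mm above its underside.
- stone_ball: Bystander: polished stone ball, 40 mm across, fixed in a small dark wooden foot, 47 mm high in all, standing loose on the top deck of the box towards its back edge. Origin at the middle of the foot's underside.
- stone_tray: Bystander: clear open tray of tumbled stones, 95 x 120 x 32 mm, on the table to one side of the box. Origin under its middle.
- calculator: Bystander: black pocket calculator, 120 x 70 x 12 mm, on the table to the other side of the box. Origin under its middle.
- loupe: Bystander: folded steel pocket loupe, about 58 x 28 x 14 mm, on the table between robot and box. Origin on its underside.
Things that resemble listed ones, but are neither listed nor needed, are in the scene too. What is shaped like the coin_tube but brown or pink is not meant.

How it is judged:
By the outcome, as a careful person would: the job done as asked, in the order asked, and still so for the second after the job is handed in, with the robot touching nothing.
It also fails if it takes over 32 s, if anything falls off the work surface, if the arm or the gripper's body presses on something with over 40 N, if the wrist force passes 120 N, or if a joint passes its speed limit or range.

### The arm

A 6-joint arm with a two-finger parallel gripper is mounted at the origin on the work surface. World frame = base frame: x ahead of the robot, y to its left, z up, the work surface at z = 0. Lengths are in m, angles in rad, forces in N, time in s.
With the tool pointing down it reaches from about 0.35 to 0.775 m from the base axis. Payload 5.5 kg.
Tool frame: the origin (TCP) lies at the very end of the fingers, on their centre line; the grasp point (between the pads) lies 19 mm behind it; z points along the fingers, y is the direction in which the jaws open and shut (so a half turn about z gives the same grasp; the last joint's range is limited). The gripper opens to 85 mm and grips with 20 to 120 N. Pads are 22 mm wide; open, the fingers measure 114 mm over their backs; the gripper's body (76 mm by 85 mm) begins 54 mm behind the grasp point. The pads swing forward as they close: fully open they stand 13 mm farther back than shut.
Start: joints at [1.113, 0.313, 0.046, 1.304, 0, 1.431], TCP at [0.18, 0.546, 0.231] pointing down, gripper open.
Joint ranges: [-2.76, 2.76], [-0.86, 1.69], [-1.03, 1.26], [-2.2, 2.34], [-1.47, 1.5], [-3.14, 3.14]. Speed limits (rad/s): [2.57, 2.57, 3.14, 3.14, 3.14, 3.14].

### API

Orientations are given as a unit quaternion [w, x, y, z].
In Python, from workcell import get_state, imaging, env, spotter gives the robot as it stands.
- The arm moves only by the tool play_rows, never from a script. Its argument "moves" is a list of rows, each an object with "claw": the finger opening in cm, from 0 to 8.54; "delta_pos": the shift along the tool's x, y, z in cm, a list of three; "twist": the turn about the tool's z in degrees. A call has 1 to 12 rows; each row is the pose to reach, as a shift and turn from the pose commanded when the call began, along the tool's axes at that moment; what a row does not reach only later rows make up. A row lasts 1/8 s, in which the tool goes at most 62.5 mm and 10.7 degrees, less where a joint would pass 70% of its speed; a pose out of reach is approached as far as the arm can. A call with a gripper value outside its range is refused whole. The fingers move at their own pace and stop on an object; "force" is the grip in N (left out, the last holds). Time passes only in rows, so rows that repeat a pose let the fingers close. It gives the time, the measured TCP pose, the force and the opening at its end, in the units of the state.
- get_state(): the state, without advancing time (a new reading comes with each control period).
- imaging.read_camera(name): name is "scene" or "top" or "wrist"; returns the picture (384x512x3 uint8, red, green, blue); there is no depth.
- imaging.camera_info(name): a dict with "fx", "fy", "cx", "cy" (pixels), "k1" (the pictures are not rectified: a ray, as slopes to the right and down, at radius r is drawn at 1 + k1 r^2 times it, then the intrinsics apply), "world_to_cam" (4x4, takes a point from world to camera coordinates). Camera axes: x right, y down, z forward; pixel columns grow to the right and rows downward; lengths in m; the calibration is good to about 2 mm. A picture is of the moment at which its call begins: read the wrist's pose just before it. camera_info takes no time and is no camera call; for the wrist camera it gives the pose at the moment of the call.
- env.hand_in(): hands the job in, once; it reports no verdict.
Trained networks look in the newest picture that a camera, given by its name, has taken for a name from the list of things; names that differ only in an ending like _2 or _b are one class to them, and where a whole thing is asked for, a point or a joint stands for the part that bears it (a point fixed in the world has none). Each returns a list of dicts, best first, with "conf" (0 to 1); they miss things now and then, are a little off and sometimes report something else, mostly with a low value. They report only what shows in the picture. A call takes as long as a camera call. They do not tell look-alikes from the thing itself.
- spotter.spot_in(camera, query): "extent" ([left, top, right, bottom] in pixels, round what is visible of it).
The state is a dict: "clock": time; "joint_pos": joint angles; "qvel": joint speeds; "tau": joint torques, N m; "tcp_pos": TCP position; "orientation": TCP orientation; "wrist_force": force on the tool from outside, world axes, zero at the start; "ft_torque": the same for the moment, N m; "finger_gap": finger opening in m.
Only numpy, scipy, OpenCV 4.12 (cv2) and the standard library are available. Lean on these libraries where they do the work, as an engineer would, in place of code of your own. Each camera call takes 0.05 s, during which the arm holds its last target. There are 200 camera calls.

## Working session

There is one attempt and no reset: what is moved stays moved. The work goes in short steps, Python scripts to look and compute and a tool call to move; the robot and the scene stay as the last step left them, time stands still between calls to the robot, and variables do not carry over. Pictures are saved under pics/ and viewed, about 8 in all and at most 12, crops included, and the job is handed in when it is done.

Besides the shell and the picture viewer there is one more tool, called after ">>>" by a JSON object that holds its "fn" and its "kwargs", one argument or row to a line. play_rows: Moves the arm, as the interface text tells. Its arguments: {"type":"object","properties":{"moves":{"type":"array"},"force":{"type":"number"}},"required":["moves"]}

```bash
mkdir -p pics
cat > h.py <<'E'
from workcell import get_state, imaging, env, spotter
import numpy as np, cv2
def ray(cam,u,v,info=None):
    i=info or imaging.camera_info(cam); 
    d=np.array([(u-i['cx'])/i['fx'],(v-i['cy'])/i['fy']]); s=d.copy()
    for _ in range(20): s=d/(1+i['k1']*(s@s))
    T=np.array(i['world_to_cam']); R=T[:3,:3]; o=-R.T@T[:3,3]
    return o,R.T@np.array([s[0],s[1],1])
def at_z(cam,u,v,z,info=None):
    o,d=ray(cam,u,v,info); return o+d*(z-o[2])/d[2]
def proj(cam,P,info=None):
    i=info or imaging.camera_info(cam); T=np.array(i['world_to_cam']); p=np.asarray(P)@T[:3,:3].T+T[:3,3]
    s=p[...,:2]/p[...,2:]; s=s*(1+i['k1']*(s**2).sum(-1,keepdims=True))
    return s*[i['fx'],i['fy']]+[i['cx'],i['cy']]
def save(im,n): cv2.imwrite('pics/'+n,cv2.cvtColor(im,cv2.COLOR_RGB2BGR))
E
python3 - <<'E'
from h import *
s=get_state(); print({k:np.round(v,3) for k,v in s.items()})
for c in ['top','scene']:
    im=imaging.read_camera(c); save(cv2.resize(im,(800,600)),c+'0.png')
    for q in ['takings_box','coin_tube','flap','stone_ball','stone_tray','calculator','loupe']:
        print(c,q,[(round(r['conf'],2),np.round(r['extent'])) for r in spotter.spot_in(c,q)[:4]])
E
```

```text
{'clock': np.float64(0.0), 'joint_pos': array([1.113, 0.314, 0.045, 1.304, 0.   , 1.431]), 'qvel': array([ 0.001,  0.001, -0.   ,  0.001, -0.   ,  0.001]), 'tau': array([-0.0000e+00, -4.8063e+01,  2.9853e+01,  1.9000e-02, -0.0000e+00,
       -0.0000e+00]), 'tcp_pos': array([0.179, 0.546, 0.23 ]), 'orientation': array([-0.   ,  0.158,  0.987, -0.001]), 'wrist_force': array([-0.346,  0.073,  0.464]), 'ft_torque': array([-0.01 ,  0.   ,  0.057]), 'finger_gap': np.float64(0.085)}
top takings_box [(0.84, array([209.,  94., 316., 214.]))]
top coin_tube [(0.67, array([335., 185., 353., 210.])), (0.49, array([304., 241., 316., 251.])), (0.47, array([252., 182., 276., 197.]))]
top flap [(0.95, array([222., 124., 303., 178.]))]
top stone_ball []
top stone_tray [(0.86, array([371., 161., 424., 204.])), (0.46, array([255., 184., 275., 196.]))]
top calculator [(0.95, array([111., 187., 139., 240.])), (0.68, array([208.,  92., 317., 213.]))]
top loupe [(0.61, array([205.,  91., 319., 217.])), (0.45, array([266., 247., 285., 267.]))]
scene takings_box [(0.96, array([212., 175., 350., 300.]))]
scene coin_tube [(0.65, array([173., 272., 203., 289.])), (0.61, array([232., 194., 257., 212.])), (0.47, array([170., 231., 179., 242.]))]
scene flap [(0.91, array([245., 196., 316., 228.]))]
scene stone_ball [(0.88, array([279., 220., 302., 244.]))]
scene stone_tray [(0.91, array([114., 295., 192., 369.]))]
scene calculator [(0.74, array([278., 145., 324., 176.]))]
scene loupe [(0.66, array([178., 205., 200., 218.])), (0.62, array([208., 178., 354., 298.]))]
```

View pics/top0.png

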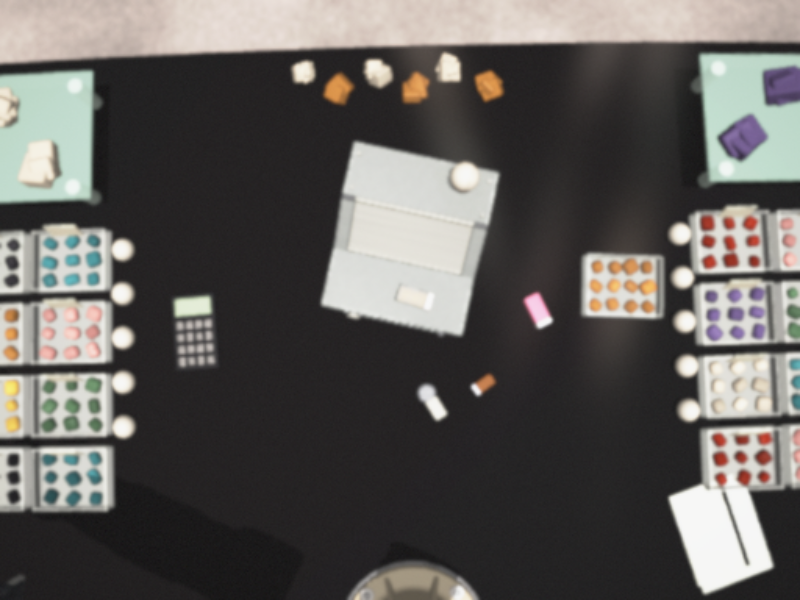

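View pics/scene0.png

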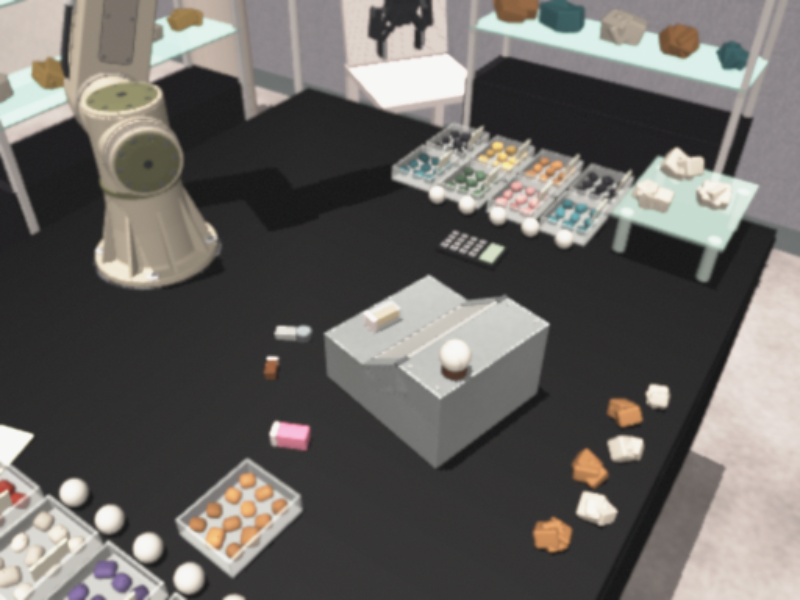

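Top view (800x600 scale): the box sits at about (410,238), with front corners at (321,306) and (463,335). Three things look like the tube: a white-capped clear/brass one on the sill at (415,297), a pink one at (538,310) on the table and a brown one at (483,384) on the table. The one on the sill fits, because it is the only one lying on the box and it is neither pink nor brown. The ball is at the back right of the deck. Next I'll measure the box and enlarge the tube.

Run:
```python
from h import *
from scipy.optimize import least_squares
f=800/512
# front-left, front-right, back-left, back-right (box y left=+)
B=np.array([[-85,105,90],[-85,-105,90],[150,105,140],[150,-105,140]])/1e3
def tf(p,P): c,s=np.cos(p[2]),np.sin(p[2]); return np.c_[P[:,0]*c-P[:,1]*s+p[0],P[:,0]*s+P[:,1]*c+p[1],P[:,2]]
i=imaging.camera_info('top'); j=imaging.camera_info('scene')
m=np.array([[321,306],[463,335],[354,142],[499,172]])/f
ms=np.array([[430,277],[327,336],[549,322],[438,400]])/f  # scene: FL, FR, BL, BR guesses
r=least_squares(lambda p:(proj('top',tf(p,B),i)-m).ravel(),[.5,0,0])
print(r.x,np.degrees(r.x[2]),r.fun.round(1))
r2=least_squares(lambda p:np.r_[(proj('top',tf(p,B),i)-m).ravel(),(proj('scene',tf(p,B),j)-ms)[:3].ravel()],[.5,0,0])
print(r2.x,r2.fun.round(1))
p=r2.x
t=np.array([at_z('top',u/f,v/f,.114,i) for u,v in [(396,298),(433,306),(433,292),(400,287),(415,297)]])
c,s=np.cos(p[2]),np.sin(p[2]); R=np.array([[c,s],[-s,c]])
print('tube in box',((t[:,:2]-p[:2])@R.T).round(4))
im=imaging.read_camera('top'); a=cv2.resize(im[160:230,205:325],None,fx=6,fy=6,interpolation=cv2.INTER_CUBIC); save(a,'crop.png')
q=get_state()['orientation']; from scipy.spatial.transform import Rotation as Ro
print(Ro.from_quat(np.r_[q[1:],q[0]]).as_matrix().round(3)); 
w=imaging.camera_info('wrist'); T=np.array(w['world_to_cam']); print('wristcam',(-T[:3,:3].T@T[:3,3]).round(3),T[2,:3].round(2),w['fx'])
```

```text
[ 0.57384863 -0.00219919 -0.23657251] -13.554606193785013 [ 0.8 -0.4 -0.4 -0.1  0.1  0.3 -0.5  0.3]
[ 0.57580182 -0.00222488 -0.23618057] [ 0.8 -1.3 -0.4 -1.   0.  -0.5 -0.5 -0.6 -1.2 -1.7 -1.8 -2.   0.2  0.4]
tube in box [[-0.0556  0.0006]
 [-0.056  -0.0538]
 [-0.0362 -0.0497]
 [-0.0389 -0.0018]
 [-0.0486 -0.0259]]
[[-0.95   0.312  0.   ]
 [ 0.312  0.95   0.   ]
 [-0.     0.    -1.   ]]
wristcam [0.109 0.57  0.374] [ 0.28 -0.09 -0.96] 339.7580452958987
```

View pics/crop.png

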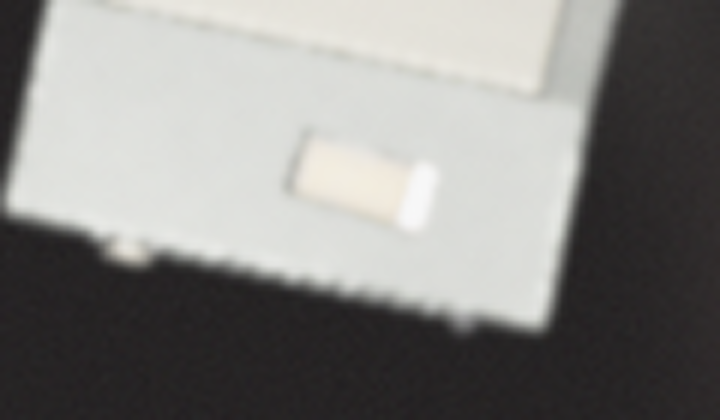

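The enlarged crop shows the clear/brass tube with its white cap at the right end, lying on the sill nearly parallel to the lip. That confirms the target. In box coordinates it is at about (-47,-26) mm. I'll move above it with the jaws along the box's x axis and the left (+tool y) finger leading.

>>> {"fn": "play_rows", "kwargs": {
  "moves": [
    {"claw": 6, "delta_pos": [-4.2, -3.6, 0.1], "twist": 7},
    {"claw": 5, "delta_pos": [-8.4, -7.1, 0.2], "twist": 15},
    {"claw": 4.4, "delta_pos": [-12.5, -10.7, 0.3], "twist": 22},
    {"claw": 4.4, "delta_pos": [-16.7, -14.2, 0.4], "twist": 29},
    {"claw": 4.4, "delta_pos": [-20.9, -17.8, 0.5], "twist": 36},
    {"claw": 4.4, "delta_pos": [-25, -21.3, 0.6], "twist": 43},
    {"claw": 4.4, "delta_pos": [-29.2, -24.9, 0.7], "twist": 50},
    {"claw": 4.4, "delta_pos": [-33.4, -28.5, 0.8], "twist": 57},
    {"claw": 4.4, "delta_pos": [-37.6, -32, 0.9], "twist": 64},
    {"claw": 4.4, "delta_pos": [-41.7, -35.6, 1], "twist": 71},
    {"claw": 4.4, "delta_pos": [-45.9, -39.1, 1], "twist": 78},
    {"claw": 4.4, "delta_pos": [-50.1, -42.7, 1], "twist": 85.3}
  ],
  "force": 20
}}

```text
clock: 2.35
tcp_pos: [0.523, -0.0176, 0.2215]
orientation: [0.0, 0.787, 0.617, 0.0]
wrist_force: [1.0, 0.0, 0.4]
finger_gap: 0.0442
```

>>> {"fn": "play_rows", "kwargs": {
  "moves": [
    {"claw": 4.4, "delta_pos": [0, 0, 0], "twist": 0},
    {"claw": 4.4, "delta_pos": [0, 0, 0], "twist": 0}
  ]
}}

```text
clock: 2.6
tcp_pos: [0.5217, -0.0158, 0.221]
orientation: [-0.001, 0.785, 0.619, -0.0]
wrist_force: [0.0, -0.0, 0.7]
finger_gap: 0.0442
```

Run:
```python
from h import *
from scipy.spatial.transform import Rotation as Ro
w=imaging.camera_info('wrist'); im=imaging.read_camera('wrist'); s=get_state(); q=s['orientation']
R=Ro.from_quat(np.r_[q[1:],q[0]]).as_matrix(); print(s['clock'],s['tcp_pos'].round(4),R[:2,1].round(3),np.degrees(np.arctan2(R[1,1],R[0,1])),s['joint_pos'].round(2),s['finger_gap'])
np.savez('w1.npz',im=im,**w)
big=cv2.resize(im,None,fx=1.5625,fy=1.5625)
# overlay box pose lip/tube prediction
p=[.5745,-.0022,-.236]; c,sn=np.cos(p[2]),np.sin(p[2])
P=np.array([[-85,105,90],[-85,-105,90],[0,-85,90],[0,85,90],[73,105,140],[73,-105,140],[0,0,90]])/1e3
W=np.c_[P[:,0]*c-P[:,1]*sn+p[0],P[:,0]*sn+P[:,1]*c+p[1],P[:,2]]
u=proj('wrist',W,w); print(u.round())
for a in u*1.5625:
    if (abs(a)<1e4).all(): cv2.drawMarker(big,tuple(int(x) for x in a),(255,0,0),0,14,1)
save(big,'wr1.png')
```

```text
2.65 [ 0.5215 -0.0152  0.2212] [ 0.973 -0.233] -13.445308471121468 [-0.18  0.21 -0.11  1.25  0.    1.62] 0.043647058724980384
[[199.  13.]
 [209. 271.]
 [305. 251.]
 [315.  42.]
 [456.  -5.]
 [409. 304.]
 [309. 156.]]
```

View pics/wr1.png

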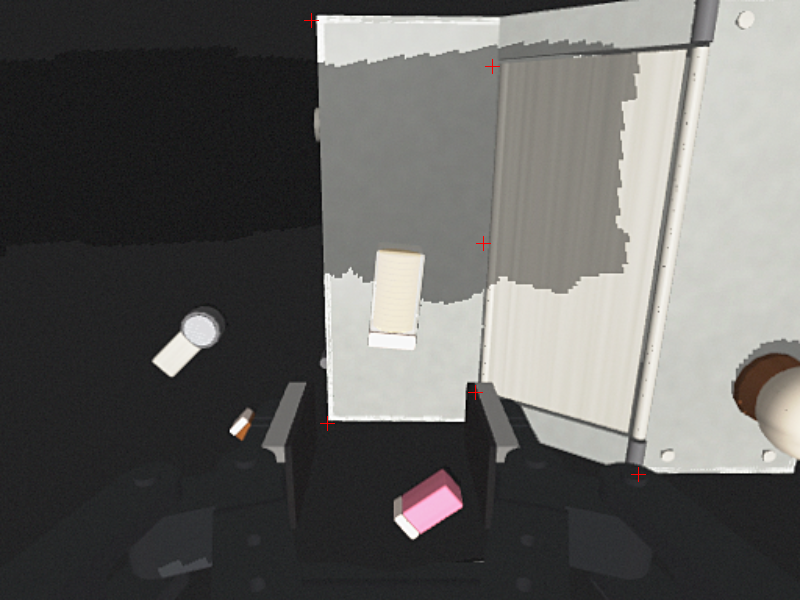

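Run:
```python
from h import *
from scipy.optimize import least_squares
z=np.load('w1.npz'); w={k:z[k] for k in ['fx','fy','cx','cy','k1','world_to_cam']}; f=1.5625
P=np.array([[-85,105,90],[-85,-105,90],[0,85,90],[0,-85,90]])/1e3
m=np.array([[318,17],[328,420],[500,58],[481,383]])/f
def tf(p,P): c,s=np.cos(p[2]),np.sin(p[2]); return np.c_[P[:,0]*c-P[:,1]*s+p[0],P[:,0]*s+P[:,1]*c+p[1],P[:,2]]
r=least_squares(lambda p:(proj('',tf(p,P),w)-m).ravel(),[.57,0,-.23]); p=r.x
print('box',p.round(4),np.degrees(p[2]),r.fun.round(1))
t=np.array([at_z('',u/f,v/f,.114,w) for u,v in [(378,250),(424,254),(415,348),(369,346)]])
c,s=np.cos(p[2]),np.sin(p[2]); R=np.array([[c,s],[-s,c]])
b=(t[:,:2]-p[:2])@R.T; print('tube corners in box\n',b.round(4),b.mean(0),'sizes',np.linalg.norm(np.diff(b,axis=0),axis=1))
tcp=np.array([.5215,-.0152,.2212]); print('tcp in box',(tcp[:2]-p[:2])@R.T)
# tip height: where would pad inner edges (y=+-22mm, x=+11) appear for tip z = tcp+dz
a=np.radians(-13.45); yt=np.array([np.cos(a),np.sin(a),0]); xt=np.array([-yt[1],yt[0],0])
for dz in (0,.005,.01):
    print(dz,(proj('',np.array([tcp+xt*.011+yt*k*.022+[0,0,dz] for k in(-1,1)]),w)*f).round())
```

```text
box [ 0.5778 -0.     -0.2383] -13.65160280842634 [-0.5 -2.7  2.1 -0.6 -1.   1.1 -0.3  2.9]
tube corners in box
 [[-0.0569 -0.0018]
 [-0.035  -0.0037]
 [-0.0386 -0.0517]
 [-0.0617 -0.0506]] [-0.04804959 -0.02694194] sizes [0.02199223 0.04811268 0.02314709]
tcp in box [-0.05109016 -0.02803819]
0 [[314. 372.]
 [465. 372.]]
0.005 [[312. 379.]
 [468. 379.]]
0.01 [[309. 387.]
 [470. 387.]]
```

The wrist view shows the tube at (396,298), the lip running from (500,58) to (481,383), the flap shut and the fingertips at row 383. That puts the tips about 7 mm behind the TCP at this opening. The tube is at box (-48,-27), skewed about 5°. I'll descend straddling it.

>>> {"fn": "play_rows", "kwargs": {
  "moves": [
    {"claw": 4.4, "delta_pos": [0.1, 0.3, 2], "twist": 0},
    {"claw": 4.4, "delta_pos": [0.1, 0.3, 4.5], "twist": 0},
    {"claw": 4.4, "delta_pos": [0.1, 0.3, 7], "twist": 0},
    {"claw": 4.4, "delta_pos": [0.1, 0.3, 9], "twist": 0},
    {"claw": 4.4, "delta_pos": [0.1, 0.3, 10.5], "twist": 0},
    {"claw": 4.4, "delta_pos": [0.1, 0.3, 11.5], "twist": 0},
    {"claw": 4.4, "delta_pos": [0.1, 0.3, 12.2], "twist": 0},
    {"claw": 4.4, "delta_pos": [0.1, 0.3, 12.4], "twist": 0},
    {"claw": 4.4, "delta_pos": [0.1, 0.3, 12.4], "twist": 0}
  ]
}}

```text
clock: 3.78
tcp_pos: [0.5256, -0.0157, 0.0976]
orientation: [0.0, 0.785, 0.619, 0.0]
wrist_force: [-0.7, -1.1, -0.4]
finger_gap: 0.0443
```

Run:
```python
from h import *
w=imaging.camera_info('wrist'); im=imaging.read_camera('wrist'); s=get_state()
print(s['clock'],s['tcp_pos'].round(4),s['wrist_force'].round(1),s['finger_gap'])
np.savez('w2.npz',im=im,**w); p=np.array([.5778,0]); c,sn=np.cos(-.2383),np.sin(-.2383)
print('tcp box',np.array([[c,sn],[-sn,c]])@(s['tcp_pos'][:2]-p))
im2=imaging.read_camera('scene')
save(np.hstack([cv2.resize(im,(400,300)),cv2.resize(im2[165:285,190:350],(400,300),interpolation=cv2.INTER_CUBIC)]),'wr2.png')
```

```text
3.825 [ 0.5257 -0.0158  0.0977] [ 0.2 -0.7  0.8] 0.04408112663337091
tcp box [-0.04689448 -0.02762082]
```

View pics/wr2.png

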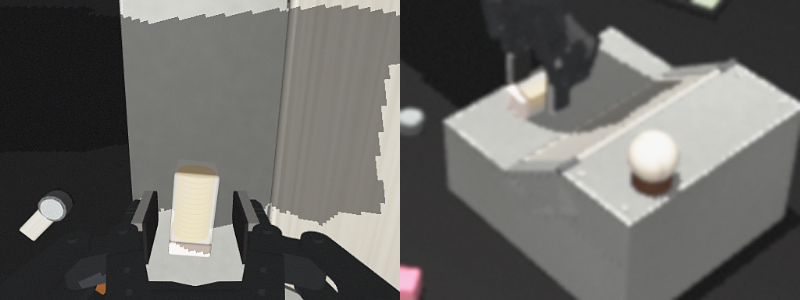

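The wrist view (left half) shows the tube at (194,210) between the pads at (147,215) and (240,215), with clearance on both sides. In the scene view the ball and flap are undisturbed. I'll lower a little more and advance so the leading finger opens the flap.

>>> {"fn": "play_rows", "kwargs": {
  "moves": [
    {"claw": 4.4, "delta_pos": [0, 0, 0.5], "twist": 0},
    {"claw": 4.4, "delta_pos": [0, 0, 0.8], "twist": 0},
    {"claw": 4.4, "delta_pos": [0, 0.4, 0.8], "twist": 0},
    {"claw": 4.4, "delta_pos": [0, 0.9, 0.8], "twist": 0},
    {"claw": 4.4, "delta_pos": [0, 1.4, 0.8], "twist": 0},
    {"claw": 4.4, "delta_pos": [0, 1.9, 0.8], "twist": 0},
    {"claw": 4.4, "delta_pos": [0, 2.4, 0.8], "twist": 0},
    {"claw": 4.4, "delta_pos": [0, 2.9, 0.8], "twist": 0},
    {"claw": 4.4, "delta_pos": [0, 3.4, 0.8], "twist": 0},
    {"claw": 4.4, "delta_pos": [0, 3.8, 0.8], "twist": 0},
    {"claw": 4.4, "delta_pos": [0, 3.8, 0.8], "twist": 0}
  ]
}}

```text
clock: 5.25
tcp_pos: [0.5627, -0.0246, 0.0892]
orientation: [0.0, 0.785, 0.619, 0.0]
wrist_force: [-3.0, 0.7, 0.4]
finger_gap: 0.044
```

Run:
```python
from h import *
w=imaging.camera_info('wrist'); im=imaging.read_camera('wrist'); s=get_state()
print(s['clock'],s['tcp_pos'].round(4),s['wrist_force'].round(1),s['finger_gap'])
np.savez('w3.npz',im=im,**w); p=np.array([.5778,0]); c,sn=np.cos(-.2383),np.sin(-.2383)
print('tcp box',np.array([[c,sn],[-sn,c]])@(s['tcp_pos'][:2]-p))
im2=imaging.read_camera('scene')
save(np.hstack([cv2.resize(im,(400,300)),cv2.resize(im2[165:285,190:350],(400,300),interpolation=cv2.INTER_CUBIC)]),'wr3.png')
```

```text
5.3 [ 0.5626 -0.0246  0.0892] [-2.6 -0.1 -0.6] 0.04388278712297392
tcp box [-0.00893084 -0.02748178]
```

View pics/wr3.png

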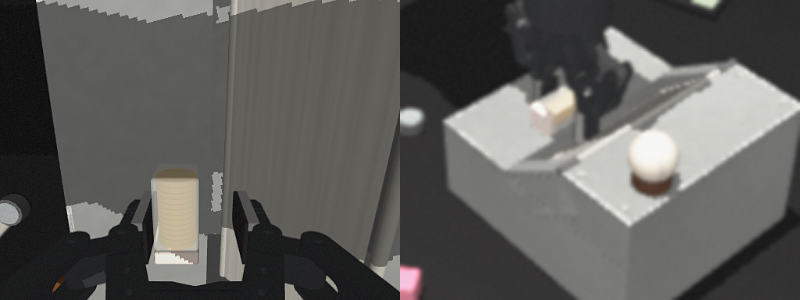

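The tube is square against the trailing pad at (176,210), and the flap is beginning to open ahead of the leading finger at (240,215). The force is 3 N. I'll keep pushing over the lip.

>>> {"fn": "play_rows", "kwargs": {
  "moves": [
    {"claw": 4.4, "delta_pos": [0, 0.5, 0], "twist": 0},
    {"claw": 4.4, "delta_pos": [0, 1.0, 0], "twist": 0},
    {"claw": 4.4, "delta_pos": [0, 1.5, 0], "twist": 0},
    {"claw": 4.4, "delta_pos": [0, 2.0, 0], "twist": 0},
    {"claw": 4.4, "delta_pos": [0, 2.5, 0], "twist": 0},
    {"claw": 4.4, "delta_pos": [0, 2.9, 0], "twist": 0},
    {"claw": 4.4, "delta_pos": [0, 3.1, 0], "twist": 0},
    {"claw": 4.4, "delta_pos": [0, 3.1, 0], "twist": 0},
    {"claw": 4.4, "delta_pos": [0, 3.1, 0], "twist": 0}
  ]
}}

```text
clock: 6.48
tcp_pos: [0.5881, -0.0307, 0.0881]
orientation: [-0.003, 0.785, 0.619, -0.003]
wrist_force: [-14.3, 1.9, 3.6]
finger_gap: 0.044
```

Run:
```python
from h import *
w=imaging.camera_info('wrist'); im=imaging.read_camera('wrist'); s=get_state()
print(s['clock'],s['tcp_pos'].round(4),s['wrist_force'].round(1),s['finger_gap'])
p=np.array([.5778,0]); c,sn=np.cos(-.2383),np.sin(-.2383)
print('tcp box',np.array([[c,sn],[-sn,c]])@(s['tcp_pos'][:2]-p))
im2=imaging.read_camera('scene')
save(np.hstack([cv2.resize(im,(400,300)),cv2.resize(im2[165:285,190:350],(400,300),interpolation=cv2.INTER_CUBIC)]),'wr4.png')
```

```text
6.525 [ 0.5881 -0.0307  0.0881] [-12.1   3.4   3.4] 0.0441121361625247
tcp box [ 0.01724727 -0.02740692]
```

View pics/wr4.png

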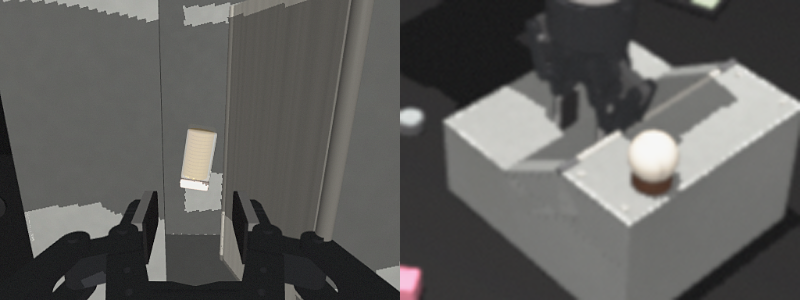

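The tube has dropped: at (198,158) it appears smaller, down on the box floor past the lip. I'll draw straight back so the flap closes, then lift and move off to the left.

>>> {"fn": "play_rows", "kwargs": {
  "moves": [
    {"claw": 4.4, "delta_pos": [0, -0.6, 0], "twist": 0},
    {"claw": 4.4, "delta_pos": [0, -1.4, -0.1], "twist": 0},
    {"claw": 4.4, "delta_pos": [0, -2.2, -0.2], "twist": 0},
    {"claw": 4.4, "delta_pos": [0, -3.0, -0.2], "twist": 0},
    {"claw": 4.4, "delta_pos": [0, -3.8, -0.2], "twist": 0},
    {"claw": 4.4, "delta_pos": [0, -4.6, -0.2], "twist": 0},
    {"claw": 4.4, "delta_pos": [0, -5.6, -0.2], "twist": 0},
    {"claw": 4.4, "delta_pos": [0, -6.8, -0.2], "twist": 0},
    {"claw": 4.4, "delta_pos": [0, -7.6, -1.5], "twist": 0},
    {"claw": 4.4, "delta_pos": [0, -7.6, -5], "twist": 0},
    {"claw": 4.4, "delta_pos": [0, -7.6, -9], "twist": 0},
    {"claw": 4.4, "delta_pos": [0, -7.6, -13], "twist": 0}
  ]
}}

```text
clock: 8.07
tcp_pos: [0.5182, -0.0139, 0.2215]
orientation: [0.0, 0.785, 0.619, 0.0]
wrist_force: [0.6, 0.8, -0.3]
finger_gap: 0.0441
```

>>> {"fn": "play_rows", "kwargs": {
  "moves": [
    {"claw": 4.4, "delta_pos": [2, -1.5, -0.5], "twist": 0},
    {"claw": 4.4, "delta_pos": [4, -3, -1], "twist": 0},
    {"claw": 4.4, "delta_pos": [6, -4.5, -1.5], "twist": 0},
    {"claw": 4.4, "delta_pos": [8, -6, -2], "twist": 0},
    {"claw": 4.4, "delta_pos": [8, -6, -2], "twist": 0},
    {"claw": 4.4, "delta_pos": [8, -6, -2], "twist": 0}
  ]
}}

```text
clock: 8.82
tcp_pos: [0.4791, 0.0775, 0.2397]
orientation: [0.0, 0.785, 0.619, 0.0]
wrist_force: [-0.1, -0.3, -0.5]
finger_gap: 0.0437
```

Run:
```python
from h import *
im=imaging.read_camera('wrist'); s=get_state()
print(s['clock'],s['tcp_pos'].round(4),s['wrist_force'].round(1),s['finger_gap'])
im2=imaging.read_camera('scene'); t=imaging.read_camera('top')
for q in ['stone_ball','calculator','loupe','stone_tray']: print(q,[(round(r['conf'],2),np.round(r['extent'])) for r in spotter.spot_in('scene',q)[:2]])
save(np.hstack([cv2.resize(t[70:280,200:340],(400,600),interpolation=cv2.INTER_CUBIC),np.vstack([cv2.resize(im,(400,300)),cv2.resize(im2[165:285,190:350],(400,300),interpolation=cv2.INTER_CUBIC)])]),'end.png')
```

```text
8.875 [0.4791 0.0773 0.2395] [-0.5 -0.1 -0.2] 0.044093355453683196
stone_ball [(0.91, array([281., 220., 300., 244.]))]
calculator [(0.8, array([279., 146., 323., 172.]))]
loupe [(0.5, array([180., 207., 199., 220.]))]
stone_tray [(0.73, array([114., 296., 192., 369.]))]
```

View pics/end.png

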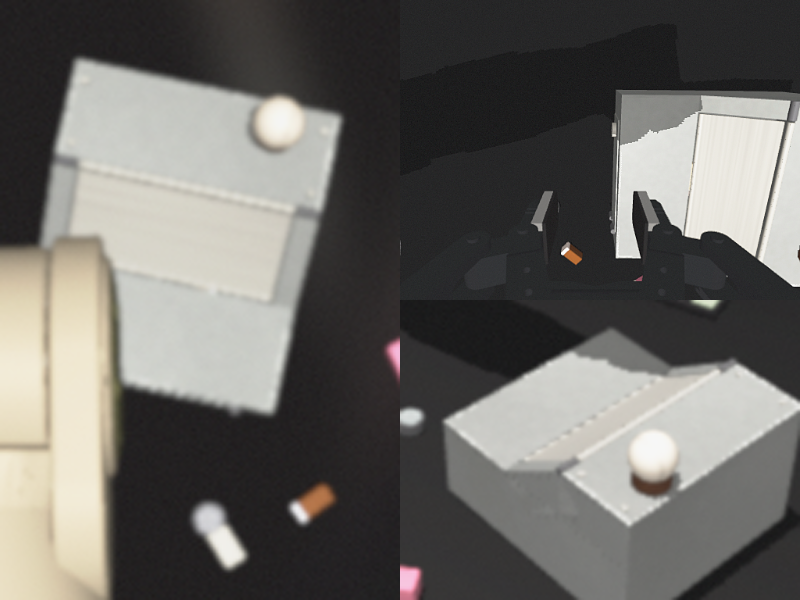

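The sill is empty, the flap is shut with its lower edge at the lip, and the ball, loupe and the rest are where they were. The robot is clear of everything.

```bash
python3 -c "
from h import *
print(env.hand_in())"
```

```text
the job is handed in; nothing more can be done
None
```

The coin tube is inside the takings box, the flap has sprung shut, and the job is handed in at about 8.9 s on the robot's clock.

- **How it was done:** I straddled the tube with the fingers 44 mm apart, without gripping it. The leading finger pushed the flap open and held it. The trailing finger pushed the tube off the sill. Then I drew straight back, lifted and moved clear to the left.
- **Last checks:** The wrist view with the flap held open showed the tube down on the box floor. The final views showed an empty sill and a shut flap. The ball, tray, calculator and loupe were within about 4 pixels of their first detections. The wrist force was about 0 N.
- **What disagreed:**
  - **Force:** At the end of the push the wrist force readings reached 14 N, more than I expected from the flap spring alone, and the arm stopped about 4 to 5 mm short of its target. The extra force may have been a finger link touching the flap or the deck edge. It stayed well under the 40 N limit, and the tube had already dropped.
  - **Box position:** The top-camera and wrist-camera estimates of the box position differed by about 3 to 4 mm. I used the wrist one.

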